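# Check the hand brake of a resin spin table

### The job

Check the hand brake of the blue resin spin table: from its outer side, with the fingertips or the backs of the fingers, gently press the red brake lever in towards the grip bar until it comes up against its stop, short of the bar, and hold it firmly there for a good second without forcing it. Then ease it all the way back out with the fingers, not letting it snap back. Do not take the lever between the fingers, do not touch the bar, and leave the jars, cups and bottle where they are.

Things in the scene. Friction and masses are not known exactly. Their poses are not given: they have to be found in the camera images.
- spin_table: Blue spin table, fixed. Origin on the table top straight under the middle of the grip bar. Its +x is the way the lever is pressed (lever to bar to disc); z up. Housing 260 x 260 centred at local x +200, with disc and a wooden board clamped on it up to 105 high. The bar stands on 20 mm posts at local y +110 and -110. In front of the lever (local x below -60, y -150 to +100) and under it the table is bare.
- hinge_pin (a point): The lever's vertical hinge pin, at mid-height of the lever, 120 above the table; at spin table local x -35, y +100. A bracket under it (50 long, 22 wide, top at 105) reaches to the bar's post.
- grip_bar: Level steel bar with black rubber sleeve, 29 across, 250 long along the spin table's y, origin at its middle, axis 120 above the table. Must not be touched. A brass stop screw on it, 30 from the lever's pin, stops the lever.
- press_point (a point): Place to press: on the outer face of the red lever, mid-height (120 above the table), 130 from the hinge pin. Axes turn with the lever: +x through it towards the bar, +y along it to the pin. It moves about 36 mm from let out to stop, almost straight along the spin table's +x.
- brake_lever (a joint): Angle of the red brake lever (from the pin 190 long towards local -y, 12 thick, 24 high, 108 to 132 above the table, ball end): 0 let out, slanting away from the bar; 0.28 rad at its hard stop, parallel to the bar with 14 mm clear between. Sprung outwards: at the press point 3 N starts it, 8 N holds it at the stop; let go, it snaps back.
- jar_blue: pigment jar with blue label and black lid, 70 across, 65 high; stands loose on the table beside the spin table; origin at the centre of its underside
- jar_green: pigment jar with green label and black lid, 70 across, 75 high; stands loose on the table beside the spin table; origin at the centre of its underside
- jar_white: small white pigment jar, 60 across, 55 high; stands loose on the table beside the spin table; origin at the centre of its underside
- cup_a: empty pink paper-style cup, 68 across the rim, 80 high, very light; stands loose on the table beside the spin table; origin at the centre of its underside
- cup_b: a second such pink cup, 68 across, 80 high; stands loose on the table beside the spin table; origin at the centre of its underside
- dropper: small dropper bottle, 32 across, 85 high; stands loose on the table beside the spin table; origin at the centre of its underside

How it is judged:
On the way:
1. the fingers hold the lever in against its stop (angle above 0.26 rad, fingers pressing with more than 4 N) for 0.8 s (value of joint brake_lever above 0.26 rad and contact force between the fingers and brake_lever above 4 N), for 0.8 s.
At the end, for the whole second after the job is handed in: After the hold the lever is fully let out again (below 0.03 rad) and at rest, and the jars, cups and bottle are within 25 mm of where they began (value of joint brake_lever below 0.03 rad and velocity of joint brake_lever between -0.1 and 0.1 rad/s and distance of each of jar_blue, jar_green, jar_white, cup_a, cup_b, dropper from where it was at the start of the episode below 0.025 m); the robot touches nothing.
It fails at once if the lever is slammed in or snaps back (faster than 3 rad/s) (velocity of joint brake_lever above 3 rad/s or velocity of joint brake_lever below -3 rad/s).
It fails at once if the lever is forced (more than 45 N on it) (contact force between anything else and brake_lever above 45 N).
It fails at once if the grip bar is touched (more than 2 N) (contact force between any of the fingers, the arm and grip_bar above 2 N).
It fails at once if the lever is taken between the fingers (touched while the grasp point is not on the lever's outer side) (contact force between the fingers and brake_lever above 1 N and x of the grasp point in the frame of press_point above 0.006 m).
It fails at once if a jar, a cup or the bottle is moved by more than 25 mm, lifted or tipped (distance of any of jar_blue, jar_green, jar_white, cup_a, cup_b, dropper from where it was at the start of the episode above 0.025 m or angle between any of jar_blue, jar_green, jar_white, cup_a, cup_b, dropper's own z axis and vertical above 0.3 rad).
It also fails if it takes over 45 s, if anything falls off the work surface, if the arm or the gripper's body presses on something with over 40 N, if the wrist force passes 120 N, or if a joint passes its speed limit or range.

### The arm

A 7-joint arm with a two-finger parallel gripper is mounted at the origin on the work surface. World frame = base frame: x ahead of the robot, y to its left, z up, the work surface at z = 0. Lengths are in m, angles in rad, forces in N, time in s.
With the tool pointing down it reaches from about 0.4 to 0.85 m from the base axis. Payload 6.9 kg.
Tool frame: the origin (TCP) lies on the centre line of the jaws, within the pads' length; the fingertips stand 17 mm ahead of it and the grasp point (between the pads) lies 2 mm behind it; x points along the fingers, z is the direction in which the jaws open and shut, and the axes are right-handed (so a half turn about x gives the same grasp; the last joint's range is limited). The gripper opens to 85 mm and grips with 20 to 120 N. Pads are 22 mm wide; open, the fingers measure 114 mm over their backs; the gripper's body (76 mm by 85 mm) begins 54 mm behind the grasp point. The pads swing forward as they close: fully open they stand 13 mm farther back than shut.
Start: joints at [1.29, 0.507, -0.238, 1.5, 0.126, 1.149, -0.155], TCP at [0.235, -0.579, 0.248] pointing down, gripper open.
Joint ranges: [-3.08, 3.08], [-0.24, 2.05], [-1.43, 1.35], [0, 2.5], [-1.52, 4.66], [0.17, 1.96], [-2.89, 2.89]. Speed limits (rad/s): [2.39, 2.39, 3.14, 3.14, 3.14, 3.14, 3.14].

### API

Orientations are given as a unit quaternion [x, y, z, w].
In Python, from rig import bot gives the robot as it stands. The module is installed in compiled form; this text tells all that it offers.
- The arm moves only by the tool step_arm, never from a script. Its argument "increments" is a list that holds one entry, the list of rows, each a list of 5 numbers: the finger opening in m, from 0 to 0.0854, then the shift along the tool's x, y, z in m, then the turn about the tool's x in degrees. A call has 1 to 20 rows; each row is the pose to reach, as a shift and turn from the pose commanded when the call began, along the tool's axes at that moment; what a row does not reach only later rows make up. A row lasts 1/8 s, in which the tool goes at most 62.5 mm and 10.7 degrees, less where a joint would pass 70% of its speed; a pose out of reach is approached as far as the arm can. A call with a gripper value outside its range is refused whole. The fingers move at their own pace and stop on an object; "force" is the grip in N (left out, the last holds). Time passes only in rows, so rows that repeat a pose let the fingers close. It gives the time, the measured TCP pose, the force and the opening at its end, in the units of the state.
- bot.state(): the state, without advancing time (a new reading comes with each control period).
- bot.capture(name): name is "side" or "top"; returns a dict with "img" (400x640x3 uint8, blue, green, red), "fx", "fy", "cx", "cy" (pixels), "R" (3x3) and "t" (3): a world point X has camera coordinates R X + t. Camera axes: x right, y down, z forward; pixel columns grow to the right and rows downward; lengths in m; the calibration is good to about 2 mm. A picture is of the moment at which its call begins. There is no depth.
- bot.close_job(): hands the job in, once; it reports no verdict.
The state is a dict: "time_s": time; "q": joint angles; "dq": joint speeds; "joint_efforts": joint torques, N m; "tool_pos": TCP position; "tool_rot": TCP orientation; "contact_force": force on the tool from outside, world axes, zero at the start; "torque": the same for the moment, N m; "finger_gap": finger opening in m.
Only numpy, scipy, OpenCV 4.12 (cv2) and the standard library are available. Lean on these libraries where they do the work, as an engineer would, in place of code of your own. Each camera call takes 0.05 s, during which the arm holds its last target. There are 200 camera calls.

## Working session

There is one attempt and no reset: what is moved stays moved. The work goes in short steps, Python scripts to look and compute and a tool call to move; the robot and the scene stay as the last step left them, time stands still between calls to the robot, and variables do not carry over. Pictures are saved under pics/ and viewed, about 8 in all and at most 12, crops included, and the job is handed in when it is done.

Besides the shell and the picture viewer there is one more tool, called after "Call:" as name(argument=value, ...) on one line, values as JSON. step_arm: Moves the arm, as the interface text tells. Its arguments: {"type":"object","properties":{"increments":{"type":"array","items":{"type":"array","items":{"type":"array","items":{"type":"number"}}}},"force":{"type":"number"}},"required":["increments"]}

```bash
mkdir -p pics; python3 - <<'E'
from rig import bot
import cv2,pickle
for n in("top","side"):
    c=bot.capture(n);cv2.imwrite(f"pics/{n}0.png",c["img"]);pickle.dump(c,open(n+"0.pkl","wb"))
    print(n,c["fx"],c["cx"],c["cy"],c["R"],c["t"])
s=bot.state();print(s["time_s"],s["tool_pos"],s["tool_rot"],s["contact_force"],s["finger_gap"])
E
```

```text
top 440.022801805658 309.8911036779154 195.65781690077472 [[-0.02817077 -0.99947409 -0.01606086]
 [-0.99803399  0.02902283 -0.05555021]
 [ 0.05598713  0.01446439 -0.99832671]] [0.06837426 0.53347329 1.21281785]
side 509.6490046771703 311.44555483558196 201.94022928984327 [[-0.99397283 -0.10944865  0.00624566]
 [-0.08426439  0.72633131 -0.68216005]
 [ 0.07012508 -0.67857485 -0.73117621]] [0.55337512 0.08260926 1.10116103]
0.1 [ 0.23494499 -0.57870683  0.24752174] [ 0.39517375  0.58705929 -0.39458247  0.58609195] [-0.2615737  -0.17286944  0.44664497] 0.08576165178505436
```

View pics/top0.png

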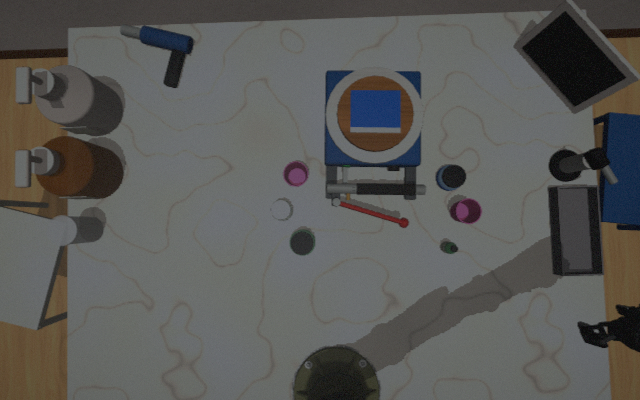

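View pics/side0.png

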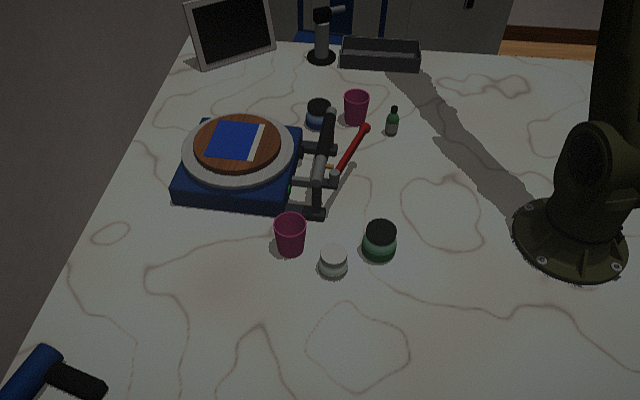

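The top view shows the red lever from the pin at about (335,202) to the ball at (404,223), with the bar behind it at row ~189. The robot base is at the bottom (337,385). The side view confirms this layout: the lever is on the robot's side of the bar, and the jars and cups stand off to both sides.

```bash
cat > h.py <<'E'
import cv2,numpy as np
def ray(c,u,v,z):
    R,t=np.array(c["R"]),np.array(c["t"]);o=-R.T@t
    d=R.T@np.array([(u-c["cx"])/c["fx"],(v-c["cy"])/c["fy"],1]);return o+d*(z-o[2])/d[2]
def red(c):
    h=cv2.cvtColor(c["img"],cv2.COLOR_BGR2HSV);m=((h[...,0]<8)|(h[...,0]>174))&(h[...,1]>150)&(h[...,2]>70)
    n,l,s,_=cv2.connectedComponentsWithStats(m.astype(np.uint8));k=1+np.argmax(s[1:,4]);return np.argwhere(l==k)[:,::-1].astype(float)
def lever(c):
    P=np.array([ray(c,u,v,.128)[:2] for u,v in red(c)]);m=P.mean(0);d=np.linalg.svd(P-m)[2][0] if len(P)<3000 else None
    d=d if d[1]<0 else -d;s=(P-m)@d
    return m,d,m+d*s.min(),m+d*s.max(),len(P)
E
python3 - <<'E'
import pickle;from h import *;from scipy.spatial.transform import Rotation as Ro
from rig import bot
c=pickle.load(open("top0.pkl","rb"));e=pickle.load(open("side0.pkl","rb"))
for k in(c,e): print(*lever(k))
# blue housing orientation
h=cv2.cvtColor(c["img"],cv2.COLOR_BGR2HSV);m=cv2.inRange(h,(95,120,40),(125,255,255));m[:, :310]=0;m[:,430:]=0;m[170:]=0
pts=cv2.findNonZero(m);r=cv2.minAreaRect(pts);print(r,[ray(c,*p,.07).round(3) for p in cv2.boxPoints(r)])
for n,p in dict(barL=(327,189),barR=(426,189),pin=(336,202)).items(): print(n,ray(c,*p,.12).round(3))
for n,p in dict(green=(303,242,.075),white=(283,209,.055),cupL=(296,173,.08),cupR=(466,209,.04),drop=(449,246,.04),blue=(451,177,.065)).items(): print(n,ray(c,*p).round(3))
s=bot.state();print(Ro.from_quat(s["tool_rot"]).as_matrix().round(3))
big=cv2.resize(c["img"][155:265,260:490],None,fx=3.4,fy=3.4,interpolation=cv2.INTER_CUBIC);cv2.imwrite("pics/topcrop.png",cv2.convertScaleAbs(big,alpha=1.7))
E
```

```text
[ 0.47676258 -0.11613757] [-0.31987189 -0.9474608 ] [ 0.50729983 -0.02568621] [ 0.45141037 -0.19123085] 258
[ 0.47979766 -0.11053056] [-0.32207283 -0.9467149 ] [ 0.50711988 -0.03021845] [ 0.45223231 -0.19155735] 234
((372.5238952636719, 118.40333557128906), (94.30294036865234, 94.15369415283203), 0.8550973534584045) [array([0.614, 0.01 , 0.07 ]), array([ 0.87 , -0.001,  0.07 ]), array([ 0.857, -0.255,  0.07 ]), array([ 0.602, -0.241,  0.07 ])]
barL [0.545 0.007 0.12 ]
barR [ 0.538 -0.244  0.12 ]
pin [ 0.511 -0.015  0.12 ]
green [0.41  0.074 0.075]
white [0.499 0.126 0.055]
cupL [0.593 0.087 0.08 ]
cupR [ 0.485 -0.37   0.04 ]
drop [ 0.387 -0.32   0.04 ]
blue [ 0.571 -0.326  0.065]
[[-0.001  0.927  0.376]
 [ 0.001  0.376 -0.927]
 [-1.    -0.    -0.002]]
```

View pics/topcrop.png

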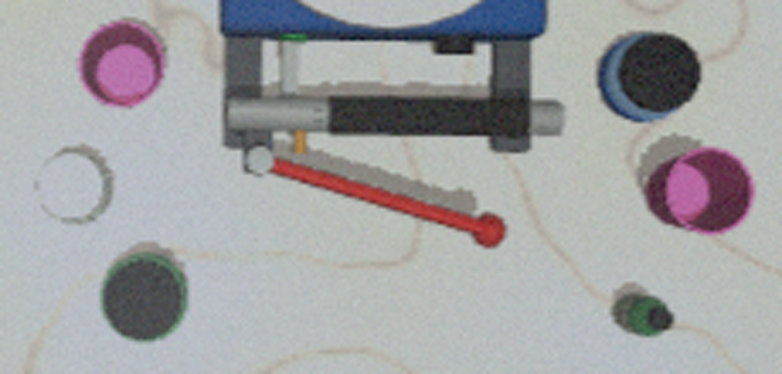

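The crop agrees with the numbers: pin ≈ (0.511, -0.014), press point on the outer face ≈ (0.464, -0.135), and table yaw ≈ -2.3°. I'll close the fingers, turn so that tool y runs along local +x, and move high to in front of the lever.

Call:
step_arm(increments=[[[0, 0, 0.02, -0.022, 2], [0, 0, 0.05, -0.055, 4], [0, 0, 0.08, -0.087, 6], [0, 0, 0.11, -0.12, 8], [0, 0, 0.14, -0.153, 10], [0, 0, 0.17, -0.186, 13], [0, 0, 0.2, -0.218, 15], [0, 0, 0.23, -0.251, 18], [0, 0, 0.26, -0.284, 20], [0, 0, 0.29, -0.317, 22], [0, 0, 0.31, -0.339, 24], [0, 0, 0.32, -0.35, 24.4], [0, 0, 0.32, -0.35, 24.4], [0, 0, 0.32, -0.35, 24.4]]], force=40)

```text
time_s: 1.85
tool_pos: [0.3995, -0.1351, 0.2481]
tool_rot: [-0.51, -0.49, 0.51, -0.49]
contact_force: [0.3, -0.3, 0.3]
finger_gap: 0.0001
```

```bash
python3 - <<'E'
from rig import bot;from scipy.spatial.transform import Rotation as Ro
s=bot.state();print(s["time_s"],s["tool_pos"],Ro.from_quat(s["tool_rot"]).as_matrix().round(3),s["contact_force"],s["finger_gap"],s["q"])
E
```

```text
1.85 [ 0.39953911 -0.13511403  0.24812979] [[-0.001  0.999 -0.041]
 [-0.    -0.041 -0.999]
 [-1.    -0.001  0.   ]] [ 0.31195958 -0.3135357   0.28072208] 0.00010163529333245834 [ 0.55130039  0.19986743 -0.34455406  1.9937612   0.0822673   0.96155784
 -1.44551832]
```

Next I'll go down to TCP z ≈ 0.125, then forward to just short of the lever.

Call:
step_arm(increments=[[[0, 0.03, 0, 0, 0], [0, 0.06, 0, 0, 0], [0, 0.09, 0, 0, 0], [0, 0.115, 0, 0, 0], [0, 0.123, 0, 0, 0], [0, 0.123, 0.01, 0, 0], [0, 0.123, 0.02, 0, 0], [0, 0.123, 0.03, 0, 0], [0, 0.123, 0.035, 0, 0], [0, 0.123, 0.035, 0, 0]]])

```text
time_s: 3.1
tool_pos: [0.4353, -0.1357, 0.1254]
tool_rot: [0.51, 0.49, -0.51, 0.49]
contact_force: [-0.7, 0.6, -1.0]
finger_gap: -0.0
```

```bash
python3 - <<'E'
from h import *;from rig import bot
a=bot.capture("top");b=bot.capture("side")
A=cv2.resize(a["img"][150:270,290:430],None,fx=4,fy=4);B=cv2.resize(b["img"][80:240,270:450],None,fx=3,fy=3)
o=np.zeros((480,1100,3),np.uint8);o[:,:560]=A;o[:,560:]=B[:480,:540];cv2.imwrite("pics/near.png",cv2.resize(cv2.convertScaleAbs(o,alpha=1.7),(800,349)))
s=bot.state();print(s["tool_pos"],s["contact_force"])
E
```

```text
[ 0.43461162 -0.13573438  0.12527312] [-1.00192462  0.49984484 -0.32772367]
```

View pics/near.png

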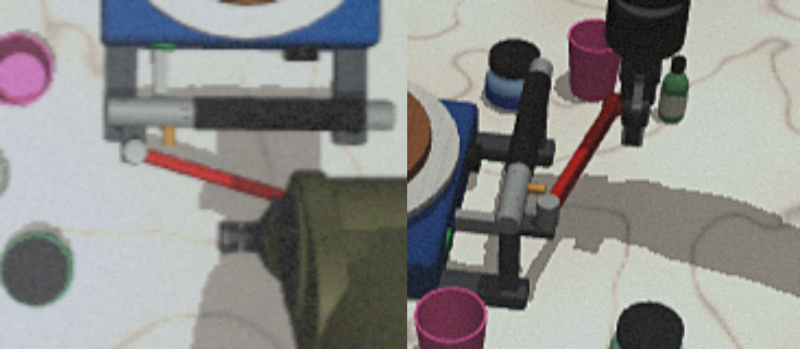

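The closed fingers are just in front of the lever on its robot side, at about (630,100) in the right half. The bar is clear. I'll press in slowly, short of the stop at first.

Call:
step_arm(increments=[[[0, 0, 0.003, 0, 0], [0, 0, 0.006, 0, 0], [0, 0, 0.009, 0, 0], [0, 0, 0.012, 0, 0], [0, 0, 0.015, 0, 0], [0, 0, 0.018, 0, 0], [0, 0, 0.021, 0, 0], [0, 0, 0.024, 0, 0], [0, 0, 0.027, 0, 0], [0, 0, 0.03, 0, 0], [0, 0, 0.033, 0, 0], [0, 0, 0.036, 0, 0], [0, 0, 0.039, 0, 0], [0, 0, 0.042, 0, 0], [0, 0, 0.044, 0, 0], [0, 0, 0.044, 0, 0]]])

```text
time_s: 5.2
tool_pos: [0.4775, -0.1386, 0.1249]
tool_rot: [-0.509, -0.49, 0.511, -0.489]
contact_force: [-6.5, -3.3, 2.3]
finger_gap: 0.0005
```

```bash
python3 - <<'E'
from h import *;from rig import bot
a=bot.capture("top");b=bot.capture("side")
for k in(a,b): m,d,*_=lever(k);print(m,d,"joint~",.28-(np.arctan2(-d[0],-d[1])-.041))
s=bot.state();print(s["tool_pos"],s["contact_force"])
E
```

```text
[ 0.50380568 -0.06984874] [-0.12106626 -0.99264443] joint~ 0.19963602349506768
[ 0.50589444 -0.05972175] [-0.09855889 -0.99513122] joint~ 0.22228084866974776
[ 0.4774336  -0.13851864  0.12494574] [-7.22517784 -3.97400875  1.86835527]
```

Call:
step_arm(increments=[[[0, 0, 0.002, 0, 0], [0, 0, 0.004, 0, 0], [0, 0, 0.006, 0, 0], [0, 0, 0.008, 0, 0], [0, 0, 0.009, 0, 0], [0, 0, 0.01, 0, 0], [0, 0, 0.01, 0, 0]]])

```text
time_s: 6.18
tool_pos: [0.4871, -0.1395, 0.1249]
tool_rot: [-0.509, -0.49, 0.512, -0.489]
contact_force: [-8.8, -5.6, 2.2]
finger_gap: 0.0
```

```bash
python3 - <<'E'
from h import *;from rig import bot
a=bot.capture("top");b=bot.capture("side")
for k in(a,b): m,d,*_=lever(k);print(m,d,"joint~",.28-(np.arctan2(-d[0],-d[1])-.041))
s=bot.state();print(s["tool_pos"],s["contact_force"])
E
```

```text
[ 0.50861449 -0.0576055 ] [-0.04999573 -0.99874943] joint~ 0.2709834210956444
[ 0.50901826 -0.05948567] [-0.04787838 -0.99885317] joint~ 0.2731033090682881
[ 0.4870537  -0.13945844  0.12494669] [-8.24552224 -4.71561232  2.76261074]
```

It's nearly at the stop. I'll go on by 1 mm at a time, watching for the force to rise.

Call:
step_arm(increments=[[[0, 0, 0.001, 0, 0], [0, 0, 0.001, 0, 0], [0, 0, 0.002, 0, 0], [0, 0, 0.002, 0, 0]]])

```text
time_s: 6.78
tool_pos: [0.4889, -0.1396, 0.1249]
tool_rot: [-0.509, -0.49, 0.512, -0.489]
contact_force: [-7.9, -5.0, 2.9]
finger_gap: 0.0
```

Call:
step_arm(increments=[[[0, 0, 0.001, 0, 0], [0, 0, 0.001, 0, 0], [0, 0, 0.001, 0, 0]]])

```text
time_s: 7.15
tool_pos: [0.4895, -0.1396, 0.1249]
tool_rot: [-0.509, -0.49, 0.512, -0.489]
contact_force: [-9.3, -5.1, 3.4]
finger_gap: -0.0001
```

Call:
step_arm(increments=[[[0, 0, 0.001, 0, 0], [0, 0, 0.001, 0, 0], [0, 0, 0.001, 0, 0]]])

```text
time_s: 7.52
tool_pos: [0.4896, -0.1396, 0.1249]
tool_rot: [-0.508, -0.491, 0.512, -0.488]
contact_force: [-11.0, -4.7, 7.4]
finger_gap: -0.0002
```

The tool has stalled (0.1 mm of travel for 1 mm commanded) and the force is rising, so the lever is at its stop. One more millimetre, then hold for over a second.

Call:
step_arm(increments=[[[0, 0, 0.001, 0, 0], [0, 0, 0.001, 0, 0], [0, 0, 0.001, 0, 0], [0, 0, 0.001, 0, 0], [0, 0, 0.001, 0, 0], [0, 0, 0.001, 0, 0], [0, 0, 0.001, 0, 0], [0, 0, 0.001, 0, 0], [0, 0, 0.001, 0, 0], [0, 0, 0.001, 0, 0], [0, 0, 0.001, 0, 0], [0, 0, 0.001, 0, 0]]])

```text
time_s: 9.02
tool_pos: [0.4898, -0.1396, 0.1248]
tool_rot: [-0.508, -0.491, 0.513, -0.488]
contact_force: [-15.6, -3.1, 9.0]
finger_gap: -0.0003
```

```bash
python3 - <<'E'
from h import *;from rig import bot
a=bot.capture("top");b=bot.capture("side")
for k in(a,b): m,d,*_=lever(k);print(m,d,"joint~",.28-(np.arctan2(-d[0],-d[1])-.041))
s=bot.state();print(s["tool_pos"],s["contact_force"])
A=cv2.resize(a["img"][150:270,290:430],None,fx=4,fy=4);B=cv2.resize(b["img"][80:240,270:450],None,fx=3,fy=3)
o=np.zeros((480,1100,3),np.uint8);o[:,:560]=A;o[:,560:]=B[:480,:540];cv2.imwrite("pics/hold.png",cv2.resize(cv2.convertScaleAbs(o,alpha=1.7),(800,349)))
E
```

```text
[ 0.50949033 -0.05821895] [-0.04408277 -0.99902788] joint~ 0.27690294433551427
[ 0.51004209 -0.05929431] [-0.02902044 -0.99957882] joint~ 0.2919754832622754
[ 0.48977072 -0.13963204  0.12483333] [-14.64609045  -4.05362042   8.88866438]
```

View pics/hold.png

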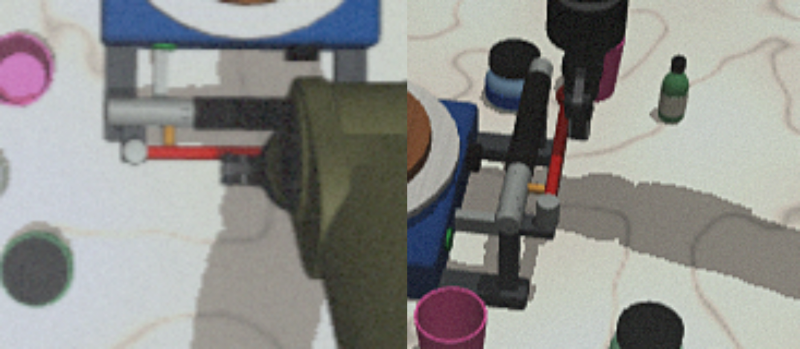

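The lever is parallel to the bar with its stop screw touching, and clear of the bar. It has been held for over 1.5 s at about 15 N. Now I'll ease it out at 24 mm/s.

Call:
step_arm(increments=[[[0, 0, -0.002, 0, 0], [0, 0, -0.005, 0, 0], [0, 0, -0.008, 0, 0], [0, 0, -0.011, 0, 0], [0, 0, -0.014, 0, 0], [0, 0, -0.017, 0, 0], [0, 0, -0.02, 0, 0], [0, 0, -0.023, 0, 0], [0, 0, -0.026, 0, 0], [0, 0, -0.029, 0, 0], [0, 0, -0.032, 0, 0], [0, 0, -0.035, 0, 0], [0, 0, -0.038, 0, 0], [0, 0, -0.041, 0, 0], [0, 0, -0.044, 0, 0], [0, 0, -0.047, 0, 0], [0, 0, -0.05, 0, 0], [0, 0, -0.053, 0, 0], [0, 0, -0.057, 0, 0], [0, 0, -0.06, 0, 0]]])

```text
time_s: 11.62
tool_pos: [0.4336, -0.1358, 0.1253]
tool_rot: [-0.51, -0.49, 0.51, -0.49]
contact_force: [0.1, 0.0, 0.9]
finger_gap: 0.0001
```

Call:
step_arm(increments=[[[0, 0, -0.01, 0, 0], [0, 0, -0.02, 0, 0], [0, 0, -0.03, 0, 0], [0, -0.03, -0.03, 0, 0], [0, -0.06, -0.03, 0, 0], [0, -0.09, -0.03, 0, 0], [0, -0.11, -0.03, 0, 0], [0, -0.11, -0.03, 0, 0]]])

```text
time_s: 12.62
tool_pos: [0.4042, -0.1348, 0.2363]
tool_rot: [0.51, 0.489, -0.51, 0.491]
contact_force: [-0.1, -0.3, -0.5]
finger_gap: -0.0001
```

```bash
python3 - <<'E'
import pickle;from h import *;from rig import bot
a=bot.capture("top");b=bot.capture("side")
for k in(a,b): m,d,*_=lever(k);print(m,d,"joint~",.28-(np.arctan2(-d[0],-d[1])-.041))
s=bot.state();print(s["tool_pos"],s["contact_force"],s["time_s"])
B=cv2.absdiff(b["img"],pickle.load(open("side0.pkl","rb"))["img"])
cv2.imwrite("pics/end.png",cv2.resize(np.hstack([cv2.convertScaleAbs(b["img"],alpha=1.5),cv2.convertScaleAbs(B,alpha=2)]),(800,250)))
E
```

```text
[ 0.4950276  -0.06185124] [-0.31618597 -0.94869723] joint~ -0.0007064939221044786
[ 0.49543876 -0.06479745] [-0.31028178 -0.95064463] joint~ 0.005510576216895602
[ 0.40334058 -0.13454787  0.2347622 ] [0.16419679 0.16686873 0.23588981] 12.725
```

View pics/end.png

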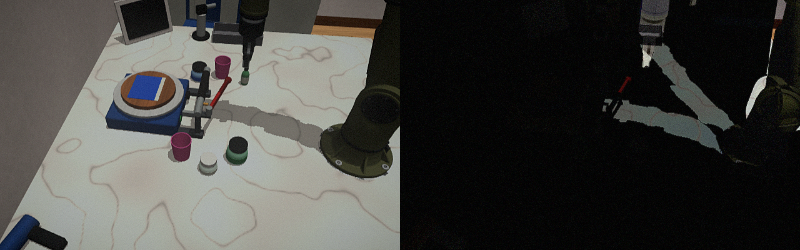

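The lever is back out: 0.00 and 0.006 rad in the two views. The difference picture shows only the arm, its shadows and the lever's shading, so the jars, cups and bottle have not moved. I'm handing in.

```bash
python3 -c "
from rig import bot
print(bot.close_job())"
```

```text
the job is handed in; nothing more can be done
None
```

I pressed the brake lever in to its stop with the closed fingertips from the outer side, eased it back out, and handed the job in at about 12.8 s.

- **Hold:** the lever was held at the stop for over 1.5 s with about 11–16 N along the press direction. The tool stalled there, and the two cameras put the angle at 0.277 and 0.292 rad against a nominal 0.28. In the pictures it looked clear of the bar.
- **Release:** I eased it out at about 24 mm/s, roughly 0.2 rad/s, then backed off and lifted the tool clear. The two views gave a final angle of about 0.00 and 0.006 rad, and the force on the tool was about 0.
- **Surroundings:** the jars, cups and bottle look the same in the before/after difference picture from the side camera. I did not measure their positions again.

While the lever was pressed there was also a side force of 3–5 N and an upward force of up to 9 N on the tool. I took these to be friction on the lever. While the lever was still moving at about 0.2 rad, the two camera angles differed by about 0.02 rad, because the gripper hid part of it.

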